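Close the block drawer and hold the sprung hood below balance

TASK

The block cabinet has been loaded: push its open blue drawer fully home. Then test the spring of the white hood: take it by the black bar, raise it under control past its balance point (50 degrees open) to about 60 degrees, not up to the stop, bring it back down and finish holding it still at about 40 degrees, just below the balance point where it would fall shut if let go. Do not fling or drop the hood, leave the things around it where they are, and end the program while still holding the hood.

Things in the scene. Friction and masses are not known exactly. Their poses are not given: they have to be found in the camera images.
- block_cabinet: White and grey cabinet for tissue blocks, fixed on the worktop, 220 mm deep (its x, away from the robot), 160 mm wide (its y), flat deck 75 mm high. Origin: centre of its underside. A blue-fronted drawer is in its front (-x) face; a white hood hinged along the rear covers the rear 125 mm of the deck, the rest is open deck. Place and yaw (up to 20 degrees) vary.
- drawer (a joint): Opening of the drawer in m: 0 = fully home (a firm stop), larger = pulled out towards the robot (cabinet -x). Slides with about 1.5 N of friction and stays where it is left. It starts 20 to 40 mm open.
- drawer_face (a point): Centre of the outer face of the drawer's blue front panel, 40 mm above the worktop; moves with the drawer. The panel is 150 mm wide (cabinet y), 58 mm high (11 to 69 mm above the worktop), 10 mm thick, flat, with no pull; push it towards cabinet +x. Home, its outer face is 120 mm ahead of the cabinet's origin.
- hood (a joint): Angle of the hood in rad: 0 = shut (start), 1.35 = upper stop. 0.8 kg, mostly carried by a torsion spring. Balance point 0.87 rad (50 degrees): let go below it, it falls shut; above it, it springs up to the stop. It rests by itself only within 0.015 rad of balance. Lift at the bar: about 2.2 N at shut, 0.6 N at 0.7 rad, 0 at balance, then up to 1.8 N the other way.
- hood_handle (a point): Centre of the hood's black round bar, 12 mm thick, 64 mm clear between its two arms, level along cabinet y, 42 mm ahead of the hood's front. Shut: 107 mm above the worktop, 32 mm above the deck, 58 mm ahead of the cabinet's origin. Moves on an arc of 160 mm radius about hood_hinge. Gripped straight down, one finger before and one behind it, it can turn between the fingers along the arc.
- hood_hinge (a point): Middle of the hood's hinge axis, level along cabinet y; 100 mm behind the cabinet's origin, 82 mm above the worktop; fixed. The hood is 116 mm deep from here to its front face, 140 mm wide; its top is 121 mm above the worktop when shut. It opens upward and away from the robot (the bar rises and goes back).
- block_box: a loose teal open plastic box with blocks in it, 70x98x42 mm; origin at the centre of its underside. Bystander, to be left where it is.
- pot_red: a loose white specimen pot with red cap, 47 mm across, 58 mm tall; origin at the centre of its underside. Bystander, to be left where it is.
- beaker: a loose white plastic beaker, 57 mm across, 69 mm tall; origin at the centre of its underside. Bystander, to be left where it is.
- forceps: loose steel forceps lying flat, 15x127x9 mm; origin at the centre of its underside. Bystander, to be left where it is.
- brush: a loose fine red-handled brush lying flat, 8x165x8 mm; origin at the centre of its underside. Bystander, to be left where it is.
- cassette_pink: a loose pink tissue cassette with a wax block, 28x40x12 mm; origin at the centre of its underside. Bystander, to be left where it is.
- marker: a loose white and black marker pen lying flat, 17x135x16 mm; origin at the centre of its underside. Bystander, to be left where it is.

How it is judged:
By the outcome, as a careful person would: the job done as asked, in the order asked, and still so for the second after the job is handed in, while the arm keeps its last pose, push and grip.
It also fails if it takes over 48 s, if anything falls off the work surface, if the arm or the gripper's body presses on something with over 40 N, if the wrist force passes 120 N, or if a joint passes its speed limit or range.

ROBOT

A 6-joint arm with a two-finger parallel gripper is mounted at the origin on a cart in front of the work surface, level with it; the furniture and walls round the work are solid. World frame = base frame: x ahead of the robot, y to its left, z up, the work surface at z = 0. Lengths are in m, angles in degrees, forces in N, time in s.
With the tool pointing down it reaches from about 0.275 to 0.875 m from the base axis. Payload 12.5 kg.
Tool frame: the origin (TCP) lies on the centre line of the jaws, within the pads' length; the fingertips stand 19 mm ahead of it and the grasp point (between the pads) is the TCP; z points along the fingers, y is the line along which they close (so a half turn about z gives the same grasp; the last joint's range is limited). The gripper opens to 85 mm and grips with 20 to 120 N. Pads are 22 mm wide; open, the fingers measure 114 mm over their backs; the gripper's body (76 mm by 85 mm) begins 54 mm behind the grasp point. The pads swing forward as they close: fully open they stand 13 mm farther back than shut.
Start: joints at [66.944, 20.094, 94.641, -0, 65.266, -4.847], TCP at [0.172, 0.522, 0.25] pointing down, gripper open.
Joint ranges: [-157.81, 157.81], [-45, 120.19], [0.68, 151.7], [-89.99, 269.99], [4.06, 180], [-164.3, 164.3]. Speed limits (degrees/s): [127.2, 127.2, 159.86, 180, 180, 180].

INTERFACE

Orientations are given as a 3x3 rotation matrix whose columns are the frame's x, y, z axes.
In Python, from cell import env gives the robot as it stands. The module is installed in compiled form; this text tells all that it offers.
- The arm moves only by the tool drive_tool, never from a script. Its argument "steps" is a list of rows, each a list of 6 numbers: the shift along the world's x, y, z in cm, then the turn, a rotation vector about the world's x, y, z in degrees. In form: [[dx, dy, dz, rx, ry, rz], ...]. A call has 1 to 20 rows; each row shifts and turns the commanded pose from where the row before left it; what a row does not reach is not made up. A row lasts 1/12 s, in which the tool goes at most 41.7 mm and 7.16 degrees, less where a joint would pass 70% of its speed; a pose out of reach is approached as far as the arm can. A call with a gripper value outside its range is refused whole. "jaw" is the closure, from 0 (fully open) to 1 (shut), set as the call begins (left out, the last holds). The fingers move at their own pace and stop on an object; "newtons" is the grip in N (left out, the last holds). Time passes only in rows, so rows that do not move let the fingers close. It gives the time, the measured TCP pose, the force, the opening and the grip force at its end, in the units of the state.
- env.get_state(): the state, without advancing time (a new reading comes with each control period).
- env.capture(name): name is "scene" or "top" or "wrist"; returns a dict with "image" (480x640x3 uint8, blue, green, red), "fx", "fy", "cx", "cy" (pixels), "xyz" and "rotation" of the camera in the world; the wrist camera has in their place "T_tool_cam" (4x4, takes a point from camera to tool coordinates, whose origin is the TCP and whose axes are the flange's). Camera axes: x right, y down, z forward; pixel columns grow to the right and rows downward; lengths in m; the calibration is good to about 2 mm. A picture is of the moment at which its call begins: read the wrist's pose just before it. There is no depth.
- env.job_done(): hands the job in; it is judged then, once.
Trained networks look in a picture, given as the dict that the camera call returned (one of the last four; its "shot" number tells which), for a name from the list of things; names that differ only in an ending like _2 or _b are one class to them, and where a whole thing is asked for, a point or a joint stands for the part that bears it (a point fixed in the world has none). Each returns a list of dicts, best first, with "conf" (0 to 1); they miss things now and then, are a little off and sometimes report something else, mostly with a low value. They report only what shows in the picture. A call takes as long as a camera call.
- env.search_frame(picture, target): "rect" ([centre column, centre row, width, height] in pixels, round what is visible of it).
- env.tip_of(picture, target): "uv" ([column, row] in pixels: a listed point, or the origin of a listed thing).
The state is a dict: "time_s": time; "joints": joint angles; "qvel": joint speeds; "joint_torque": joint torques, N m; "ee_pos": TCP position; "tcp_rot": TCP orientation; "contact_force": force on the tool from outside, world axes, zero at the start; "torque": the same for the moment, N m; "grip_width": finger opening in m; "gripper_force": force on a finger pad.
Only numpy, scipy, OpenCV 4.12 (cv2) and the standard library are available. Lean on these libraries where they do the work, as an engineer would, in place of code of your own. Each camera call takes 0.05 s, during which the arm holds its last target. There are 200 camera calls.

## Working session

There is one attempt and no reset: what is moved stays moved. The work goes in short steps, Python scripts to look and compute and a tool call to move; the robot and the scene stay as the last step left them, time stands still between calls to the robot, and variables do not carry over. Pictures are saved under pics/ and viewed, at most 10 in all, crops included, and the job is handed in when it is done.

Besides the shell and the picture viewer there is one more tool, called after "Call:" as name(argument=value, ...) on one line, values as JSON. drive_tool: Moves the arm, as the interface text tells. Its arguments: {"type":"object","properties":{"steps":{"type":"array","items":{"type":"array","items":{"type":"number"}}},"jaw":{"type":"number"},"newtons":{"type":"number"}},"required":["steps"]}

```bash
mkdir -p pics; cat > h.py <<'E'
import numpy as np, cv2
from cell import env
def ray(p,uv):
    d=np.array([(uv[0]-p["cx"])/p["fx"],(uv[1]-p["cy"])/p["fy"],1.])
    return np.array(p["xyz"]),np.array(p["rotation"])@d
def onz(p,uv,z):
    o,d=ray(p,uv); return o+d*(z-o[2])/d[2]
def tri(prs):
    A=np.zeros((3,3));b=np.zeros(3)
    for p,uv in prs:
        o,d=ray(p,uv);d=d/np.linalg.norm(d);M=np.eye(3)-np.outer(d,d);A+=M;b+=M@o
    return np.linalg.solve(A,b)
def proj(p,X):
    c=np.array(p["rotation"]).T@(np.array(X)-p["xyz"]);return [p["fx"]*c[0]/c[2]+p["cx"],p["fy"]*c[1]/c[2]+p["cy"]]
E
python3 - <<'E'
from h import *
np.set_printoptions(precision=4,suppress=True)
P={n:env.capture(n) for n in("scene","top")}
for n,p in P.items(): cv2.imwrite(f"pics/{n}0.png",p["image"])
Z=dict(block_cabinet=0,drawer_face=.04,hood_handle=.107,hood_hinge=.082,block_box=0,pot_red=0,beaker=0,forceps=0,brush=0,cassette_pink=0,marker=0)
for t,z in Z.items():
    for n,p in P.items():
        r=env.tip_of(p,t)
        for q in r[:2]: print(t,n,round(q["conf"],2),np.round(q["uv"],1),onz(p,q["uv"],z))
s=env.get_state();print(s)
E
```

```text
block_cabinet scene 0.86 [313.  242.2] [0.6636 0.1073 0.    ]
block_cabinet top 0.83 [278.6 214.2] [0.6742 0.1088 0.    ]
drawer_face scene 0.81 [248.3 253. ] [0.5164 0.143  0.04  ]
drawer_face top 0.95 [259.3 271.5] [0.5299 0.1476 0.04  ]
hood_handle scene 0.58 [313.  357.7] [ 0.3564 -0.1717  0.107 ]
hood_handle scene 0.56 [288.7 204.9] [0.6185 0.1273 0.107 ]
hood_handle top 0.57 [269.7 230.8] [0.6142 0.1219 0.107 ]
hood_hinge scene 0.65 [355.6 197.1] [0.7581 0.069  0.082 ]
hood_hinge top 0.72 [377.5 259.5] [ 0.5579 -0.1216  0.082 ]
block_box scene 0.91 [427.2 359.8] [ 0.5413 -0.2505  0.    ]
block_box top 0.71 [428.  267.4] [ 0.5519 -0.2522  0.    ]
pot_red scene 0.58 [374.9 318.7] [ 0.5628 -0.1297  0.    ]
pot_red top 0.9 [374.1 258.3] [ 0.5713 -0.1229  0.    ]
beaker scene 0.98 [198.5 251.8] [0.4857 0.2682 0.    ]
beaker top 0.69 [209.9 287.3] [0.4942 0.2666 0.    ]
forceps scene 0.7 [312.2 360.3] [ 0.4201 -0.109   0.    ]
forceps top 0.61 [368.8 316.5] [ 0.4324 -0.1108  0.    ]
brush scene 0.78 [362.5 414.7] [ 0.3907 -0.2344  0.    ]
brush top 0.62 [419.2 333.7] [ 0.3944 -0.2299  0.    ]
cassette_pink scene 0.86 [253.2 344. ] [ 0.3825 -0.0092  0.    ]
cassette_pink top 0.56 [326.9 334.5] [ 0.3886 -0.0125  0.    ]
marker scene 0.78 [168.1 283.5] [0.3838 0.2324 0.    ]
marker top 0.67 [219.1 334.3] [0.3844 0.2401 0.    ]
{'time_s': 1.2, 'joints': array([66.9445, 20.0947, 94.6422, -0.002 , 65.2662, -4.845 ]), 'qvel': array([ 0.0067, -0.0436, -0.1507,  0.0414, -0.0064,  0.0108]), 'joint_torque': array([  0.0006, -50.6053, -29.1643,  -0.0001,   0.0009,  -0.    ]), 'ee_pos': array([0.1718, 0.5224, 0.2503]), 'tcp_rot': array([[-0.9499,  0.3125,  0.    ],
       [ 0.3125,  0.9499, -0.0001],
       [-0.    , -0.0001, -1.    ]]), 'contact_force': array([-0.0747,  1.0336,  0.6034]), 'torque': array([ 0.0153, -0.0231, -0.0049]), 'gripper_force': 0.0, 'grip_width': 0.0851444497543498}
```

View pics/top0.png

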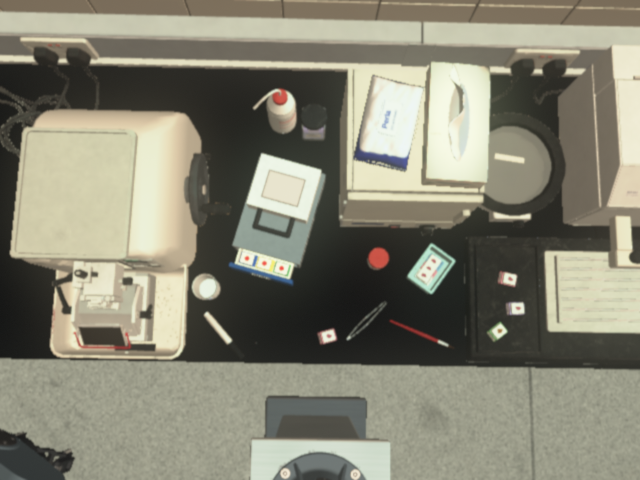

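View pics/scene0.png

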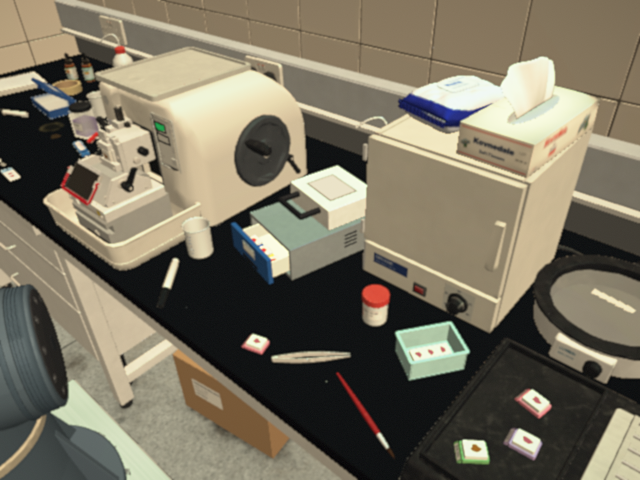

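The top view shows the cabinet: hood centre about (285,187), bar about (272,218), blue front from (229,265) to (293,284). The scene view agrees, with the left side crowded by the beaker at (206,287) in top. I'll refine the yaw next.

```bash
python3 - <<'E'
from h import *
np.set_printoptions(precision=4,suppress=True)
p=env.capture("top");s=env.capture("scene");im=p["image"].astype(int)
b,g,r=im[...,0],im[...,1],im[...,2]
m=((b>g+35)&(b>r+50)).astype(np.uint8);m[:240]=0;m[300:]=0;m[:,:220]=0;m[:,310:]=0
rc=cv2.minAreaRect(cv2.findNonZero(m));bp=cv2.boxPoints(rc);print("blue",m.sum());
for c in bp: print(c,onz(p,c,.069))
crop=im[140:300,215:335].astype(np.uint8);cv2.imwrite("pics/crop.png",cv2.resize(crop,None,fx=3.7,fy=3.7,interpolation=cv2.INTER_CUBIC))
w=((im.min(2)>200)).astype(np.uint8);w[:148]=0;w[224:]=0;w[:,:240]=0;w[:,330:]=0
n,l,st,_=cv2.connectedComponentsWithStats(w);k=1+st[1:,4].argmax();
hu=cv2.convexHull(cv2.findNonZero((l==k).astype(np.uint8)));q=cv2.boxPoints(cv2.minAreaRect(hu));print("hood",st[k])
for c in q: print(c,onz(p,c,.121))
for t in("block_cabinet","drawer_face","hood_handle"):
    a=env.tip_of(p,t);c=env.tip_of(s,t);c=[x for x in c if x["uv"][1]<300]
    if a and c: print(t,a[0]["uv"],c[0]["uv"],tri([(p,a[0]["uv"]),(s,c[0]["uv"])]))
print(p["xyz"],s["xyz"])
E
```

```text
blue 144
[229.6975 265.0287] [0.5402 0.2127 0.069 ]
[234.2357 249.5987] [0.5758 0.2038 0.069 ]
[295.2516 267.5446] [0.5374 0.0639 0.069 ]
[290.7134 282.9745] [0.5021 0.0734 0.069 ]
hood [ 247  155   74   65 2052]
[246.4151 202.5472] [0.6743 0.1744 0.121 ]
[260.5661 153.0189] [0.7886 0.1467 0.121 ]
[320.6604 170.1887] [0.7519 0.011  0.121 ]
[306.5095 219.717 ] [0.6383 0.0404 0.121 ]
block_cabinet [277.8, 215.5] [314.6, 241.8] [ 0.6721  0.1108 -0.0054]
drawer_face [259.8, 276.6] [248.2, 252.8] [0.5184 0.1461 0.0378]
hood_handle [271.4, 232.2] [287.7, 204.6] [0.6086 0.1182 0.1163]
[0.3834 0.0332 1.424 ] [ 0.0014 -0.5094  0.6597]
```

View pics/crop.png

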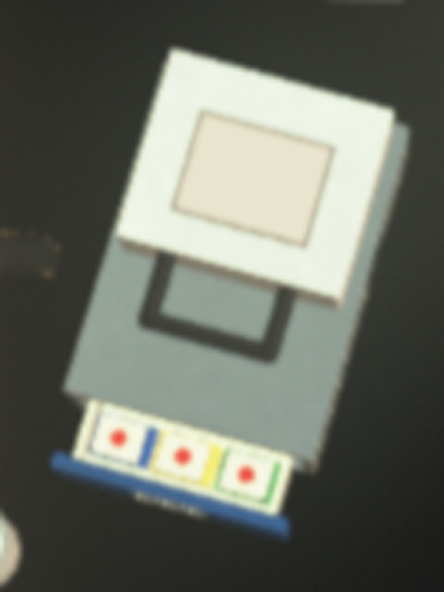

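Call:
drive_tool(jaw=1, newtons=25, steps=[[1.83,-2.6,0,0,0,0.2],[1.83,-2.6,0,0,0,0.2],[1.83,-2.6,0,0,0,0.2],[1.83,-2.6,0,0,0,0.2],[1.83,-2.6,0,0,0,0.2],[1.83,-2.6,0,0,0,0.2],[1.83,-2.6,0,0,0,0.2],[2.06,-2.25,0,0,0,0.2],[2.06,-2.25,0,0,0,0.2],[2.06,-2.25,0,0,0,0.2],[2.06,-2.25,0,0,0,0.2],[2.06,-2.25,0,0,0,0.2],[2.06,-2.25,0,0,0,0.2],[2.06,-2.25,0,0,0,0.2],[2.06,-2.25,0,0,0,0.2],[0,0,0,0,0,0]])

```text
time_s: 2.93
ee_pos: [0.4675, 0.1575, 0.2504]
tcp_rot: [[-0.964, 0.265, 0.001], [0.265, 0.964, -0.001], [-0.002, -0.0, -1.0]]
contact_force: [-0.6, 0.3, -0.6]
grip_width: -0.0001
gripper_force: 0.0
```

Call:
drive_tool(steps=[[0,0,-3.4,0,0,0],[0,0,-3.4,0,0,0],[0,0,-3.4,0,0,0],[0,0,-3.4,0,0,0],[0,0,-3.4,0,0,0],[0,0,-3,0,0,0],[0.97,-0.26,0,0,0,0],[0.97,-0.26,0,0,0,0],[0.97,-0.26,0,0,0,0],[0.48,-0.13,0,0,0,0],[0.48,-0.13,0,0,0,0],[0.48,-0.13,0,0,0,0],[0.48,-0.13,0,0,0,0],[0.48,-0.13,0,0,0,0],[0.48,-0.13,0,0,0,0]])

```text
time_s: 4.18
ee_pos: [0.5229, 0.1448, 0.0505]
tcp_rot: [[-0.965, 0.262, -0.0], [0.262, 0.965, 0.0], [0.0, -0.0, -1.0]]
contact_force: [-1.5, 1.3, 0.9]
grip_width: 0.0
gripper_force: 1.0
```

Call:
drive_tool(steps=[[0.29,-0.08,0,0,0,0],[0.29,-0.08,0,0,0,0],[0.29,-0.08,0,0,0,0],[0.29,-0.08,0,0,0,0],[0.29,-0.08,0,0,0,0],[0,0,0,0,0,0]])

```text
time_s: 4.68
ee_pos: [0.5377, 0.1407, 0.0503]
tcp_rot: [[-0.965, 0.262, 0.001], [0.262, 0.965, -0.0], [-0.001, 0.0, -1.0]]
contact_force: [0.5, -0.2, 0.6]
grip_width: -0.0002
gripper_force: 0.0
```

Call:
drive_tool(steps=[[0.1,-0.03,0,0,0,0],[0.1,-0.03,0,0,0,0],[0.1,-0.03,0,0,0,0],[0.1,-0.03,0,0,0,0],[0,0,0,0,0,0]])

```text
time_s: 5.1
ee_pos: [0.5413, 0.1396, 0.0503]
tcp_rot: [[-0.965, 0.262, 0.0], [0.262, 0.965, -0.0], [-0.0, -0.0, -1.0]]
contact_force: [-1.2, -0.3, -0.5]
grip_width: 0.0001
gripper_force: 0.2
```

Call:
drive_tool(steps=[[0.1,-0.03,0,0,0,0],[0.1,-0.03,0,0,0,0],[0.1,-0.03,0,0,0,0],[0,0,0,0,0,0]])

```text
time_s: 5.43
ee_pos: [0.5442, 0.1387, 0.0503]
tcp_rot: [[-0.965, 0.262, -0.0], [0.262, 0.965, 0.0], [0.0, -0.0, -1.0]]
contact_force: [-1.4, 1.9, 0.1]
grip_width: -0.0002
gripper_force: 0.9
```

Call:
drive_tool(steps=[[0.1,-0.03,0,0,0,0],[0.1,-0.03,0,0,0,0],[0,0,0,0,0,0]])

```text
time_s: 5.68
ee_pos: [0.5442, 0.1387, 0.0502]
tcp_rot: [[-0.965, 0.262, -0.005], [0.262, 0.965, 0.0], [0.005, -0.001, -1.0]]
contact_force: [-13.2, 6.4, 9.0]
grip_width: 0.0001
gripper_force: 7.2
```

Call:
drive_tool(steps=[[-1.0,0.27,0,0,0,0],[-2.0,0.54,0,0,0,0],[0,0,3.4,0,0,0],[0,0,3.4,0,0,0],[0,0,3.4,0,0,0],[0,0,3.4,0,0,0],[0,0,3.4,0,0,0]])

```text
time_s: 6.27
ee_pos: [0.5158, 0.1461, 0.2221]
tcp_rot: [[-0.965, 0.262, 0.001], [0.262, 0.965, -0.0], [-0.001, 0.0, -1.0]]
contact_force: [-0.2, -0.0, -0.1]
grip_width: -0.0
gripper_force: 0.0
```

Call:
drive_tool(jaw=0.6, steps=[[0.76,-0.2,0,0,0,-6.91],[0.76,-0.2,0,0,0,-6.91],[0.76,-0.2,0,0,0,-6.91],[0.76,-0.2,0,0,0,-6.91],[0.76,-0.2,0,0,0,-6.91],[0.76,-0.2,0,0,0,-6.91],[0.76,-0.2,0,0,0,-6.91],[0.76,-0.2,0,0,0,-6.91],[0.76,-0.2,0,0,0,-6.91],[0.76,-0.2,0,0,0,-6.91],[0.76,-0.2,0,0,0,-6.91],[0.76,-0.2,0,0,0,-6.91],[0.76,-0.2,0,0,0,-6.91],[0,0,0,0,0,0],[0,0,0,0,0,0]])

```text
time_s: 7.52
ee_pos: [0.6148, 0.1201, 0.2201]
tcp_rot: [[0.256, 0.967, 0.0], [0.967, -0.256, -0.0], [-0.0, 0.0, -1.0]]
contact_force: [-0.9, -0.2, 0.2]
grip_width: 0.034
gripper_force: 0.0
```

```bash
python3 - <<'E'
from h import *
np.set_printoptions(precision=4,suppress=True)
s=env.get_state();w=env.capture("wrist");cv2.imwrite("pics/w1.png",w["image"])
T=np.array(w["T_tool_cam"]);R=np.array(s["tcp_rot"])
w["xyz"]=s["ee_pos"]+R@T[:3,3];w["rotation"]=R@T[:3,:3]
print(s["time_s"],s["ee_pos"],s["tcp_rot"],s["grip_width"],s["joints"],w["xyz"])
t=env.capture("top");cv2.imwrite("pics/t1.png",cv2.resize(t["image"][130:310,190:430],None,fx=3,fy=3))
for q in env.tip_of(w,"hood_handle")[:2]: print("h",q,onz(w,q["uv"],.107))
for q in env.tip_of(w,"drawer_face")[:1]: print("d",q,onz(w,q["uv"],.04))
for q in env.tip_of(t,"drawer_face")[:1]: print("d",q,onz(t,q["uv"],.04))
print(proj(w,[.614,.120,.107]))
E
```

```text
7.5167 [0.6148 0.1201 0.2201] [[ 0.2561  0.9666  0.0002]
 [ 0.9666 -0.2561 -0.0002]
 [-0.0001  0.0002 -1.    ]] 0.03404304529969826 [ 6.8047 29.7263 84.3668 -0.0112 65.8988 21.6497] [0.6334 0.1914 0.3446]
h {'uv': [319.0, 243.5], 'conf': 0.95} [0.6156 0.1189 0.107 ]
d {'uv': [247.8, 221.1], 'conf': 0.7} [0.5541 0.1351 0.04  ]
[np.float64(316.419636385019), np.float64(242.57954878628678)]
```

View pics/w1.png

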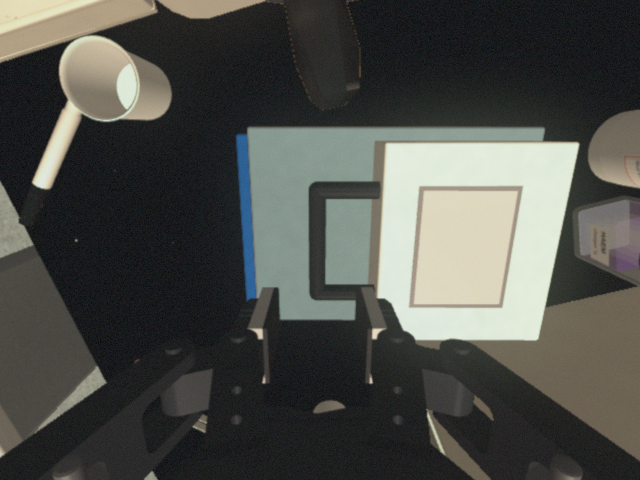

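The wrist view shows the drawer flush (blue edge at columns 238–250) and the bar at column 318, rows 183–299. Both agree with the estimate, so I descend and grip.

Call:
drive_tool(jaw=0.6, steps=[[0.05,-0.1,-2.8,0,0,0],[0,0,-2.8,0,0,0],[0,0,-2,0,0,0],[0,0,-1.5,0,0,0],[0,0,-1.2,0,0,0],[0,0,-1,0,0,0],[0,0,0,0,0,0]])

```text
time_s: 8.35
ee_pos: [0.6146, 0.1192, 0.1056]
tcp_rot: [[0.259, 0.966, -0.002], [0.966, -0.259, -0.0], [-0.001, -0.002, -1.0]]
contact_force: [0.0, 0.3, -0.2]
grip_width: 0.0345
gripper_force: 0.0
```

Call:
drive_tool(jaw=1, newtons=30, steps=[[0,0,0,0,0,0],[0,0,0,0,0,0],[0,0,0,0,0,0],[0,0,0,0,0,0],[0,0,0,0,0,0],[0,0,0,0,0,0]])

```text
time_s: 8.85
ee_pos: [0.6146, 0.1196, 0.1081]
tcp_rot: [[0.259, 0.966, -0.002], [0.966, -0.259, 0.0], [-0.0, -0.002, -1.0]]
contact_force: [-7.3, 2.3, 2.2]
grip_width: 0.011
gripper_force: 30.4
```

```bash
python3 - <<'E'
import numpy as np
a0=9.0;R=16.0;c,s=np.cos(np.radians(-15)),np.sin(np.radians(-15))
th=np.arange(0,61);a=np.radians(th+a0);x=-R*np.cos(a);z=R*np.sin(a)
P=np.round(np.c_[x*c,x*s,z],2);d=np.round(np.diff(P,axis=0),2)
for k in range(0,60,20): print(",".join("[%g,%g,%g,0,0,0]"%tuple(r) for r in d[k:k+20]),"\n")
E
```

```text
[0.04,-0.01,0.28,0,0,0],[0.05,-0.01,0.27,0,0,0],[0.05,-0.02,0.28,0,0,0],[0.06,-0.02,0.27,0,0,0],[0.06,-0.01,0.27,0,0,0],[0.07,-0.02,0.27,0,0,0],[0.07,-0.02,0.27,0,0,0],[0.08,-0.02,0.27,0,0,0],[0.08,-0.02,0.26,0,0,0],[0.09,-0.02,0.27,0,0,0],[0.09,-0.03,0.26,0,0,0],[0.09,-0.02,0.26,0,0,0],[0.1,-0.03,0.26,0,0,0],[0.1,-0.03,0.26,0,0,0],[0.11,-0.03,0.26,0,0,0],[0.11,-0.03,0.25,0,0,0],[0.12,-0.03,0.25,0,0,0],[0.12,-0.03,0.25,0,0,0],[0.12,-0.03,0.25,0,0,0],[0.13,-0.04,0.25,0,0,0] 

[0.14,-0.03,0.24,0,0,0],[0.13,-0.04,0.24,0,0,0],[0.14,-0.04,0.24,0,0,0],[0.15,-0.04,0.23,0,0,0],[0.15,-0.04,0.24,0,0,0],[0.15,-0.04,0.23,0,0,0],[0.16,-0.04,0.22,0,0,0],[0.16,-0.04,0.23,0,0,0],[0.16,-0.05,0.22,0,0,0],[0.17,-0.04,0.22,0,0,0],[0.17,-0.05,0.21,0,0,0],[0.18,-0.04,0.22,0,0,0],[0.17,-0.05,0.21,0,0,0],[0.19,-0.05,0.2,0,0,0],[0.18,-0.05,0.2,0,0,0],[0.19,-0.05,0.2,0,0,0],[0.19,-0.05,0.2,0,0,0],[0.2,-0.06,0.19,0,0,0],[0.2,-0.05,0.19,0,0,0],[0.2,-0.05,0.19,0,0,0] 

[0.21,-0.06,0.18,0,0,0],[0.2,-0.05,0.17,0,0,0],[0.22,-0.06,0.18,0,0,0],[0.21,-0.06,0.17,0,0,0],[0.22,-0.06,0.16,0,0,0],[0.22,-0.05,0.17,0,0,0],[0.22,-0.06,0.15,0,0,0],[0.22,-0.06,0.16,0,0,0],[0.23,-0.07,0.15,0,0,0],[0.23,-0.06,0.14,0,0,0],[0.23,-0.06,0.15,0,0,0],[0.24,-0.06,0.13,0,0,0],[0.23,-0.07,0.14,0,0,0],[0.24,-0.06,0.13,0,0,0],[0.25,-0.06,0.12,0,0,0],[0.24,-0.07,0.12,0,0,0],[0.24,-0.07,0.12,0,0,0],[0.25,-0.06,0.11,0,0,0],[0.25,-0.07,0.1,0,0,0],[0.25,-0.07,0.11,0,0,0]
```

Call:
drive_tool(steps=[[-0.06,0.02,0.28,0,0,0],[0.05,-0.01,0.27,0,0,0],[0.05,-0.02,0.28,0,0,0],[0.06,-0.02,0.27,0,0,0],[0.06,-0.01,0.27,0,0,0],[0.07,-0.02,0.27,0,0,0],[0.07,-0.02,0.27,0,0,0],[0.08,-0.02,0.27,0,0,0],[0.08,-0.02,0.26,0,0,0],[0.09,-0.02,0.27,0,0,0],[0.09,-0.03,0.26,0,0,0],[0.09,-0.02,0.26,0,0,0],[0.1,-0.03,0.26,0,0,0],[0.1,-0.03,0.26,0,0,0],[0.11,-0.03,0.26,0,0,0],[0.11,-0.03,0.25,0,0,0],[0.12,-0.03,0.25,0,0,0],[0.12,-0.03,0.25,0,0,0],[0.12,-0.03,0.25,0,0,0],[0.13,-0.04,0.25,0,0,0]])

```text
time_s: 10.52
ee_pos: [0.6308, 0.1153, 0.1601]
tcp_rot: [[0.259, 0.966, -0.003], [0.966, -0.259, 0.001], [-0.0, -0.003, -1.0]]
contact_force: [-10.7, 6.2, 2.9]
grip_width: 0.0108
gripper_force: 29.6
```

Call:
drive_tool(steps=[[0.09,-0.02,0.24,0,0,0],[0.08,-0.03,0.24,0,0,0],[0.09,-0.03,0.24,0,0,0],[0.1,-0.03,0.23,0,0,0],[0.15,-0.04,0.24,0,0,0],[0.15,-0.04,0.23,0,0,0],[0.16,-0.04,0.22,0,0,0],[0.16,-0.04,0.23,0,0,0],[0.16,-0.05,0.22,0,0,0],[0.17,-0.04,0.22,0,0,0]])

```text
time_s: 11.35
ee_pos: [0.6446, 0.1116, 0.1834]
tcp_rot: [[0.259, 0.966, -0.001], [0.966, -0.259, 0.001], [0.0, -0.001, -1.0]]
contact_force: [-6.5, 6.4, 2.7]
grip_width: 0.011
gripper_force: 29.5
```

Call:
drive_tool(steps=[[0.15,-0.02,0.21,0,0,0],[0.15,-0.01,0.22,0,0,0],[0.15,-0.02,0.21,0,0,0],[0.17,-0.02,0.2,0,0,0],[0.18,-0.05,0.2,0,0,0],[0.19,-0.05,0.2,0,0,0],[0.19,-0.05,0.2,0,0,0],[0.2,-0.06,0.19,0,0,0],[0.2,-0.05,0.19,0,0,0],[0.2,-0.05,0.19,0,0,0]])

```text
time_s: 12.18
ee_pos: [0.6621, 0.1071, 0.2041]
tcp_rot: [[0.26, 0.966, -0.002], [0.966, -0.26, -0.001], [-0.001, -0.002, -1.0]]
contact_force: [-12.8, 0.3, 8.5]
grip_width: 0.0107
gripper_force: 29.7
```

Call:
drive_tool(steps=[[0.21,-0.06,0.18,0,0,0],[0.2,-0.05,0.17,0,0,0],[0.22,-0.06,0.18,0,0,0],[0.21,-0.06,0.17,0,0,0],[0.22,-0.06,0.16,0,0,0],[0.22,-0.05,0.17,0,0,0],[0.22,-0.06,0.15,0,0,0],[0.22,-0.06,0.16,0,0,0],[0.23,-0.07,0.15,0,0,0],[0.23,-0.06,0.14,0,0,0]])

```text
time_s: 13.02
ee_pos: [0.6846, 0.1012, 0.2214]
tcp_rot: [[0.26, 0.966, 0.001], [0.966, -0.26, -0.0], [-0.0, 0.001, -1.0]]
contact_force: [-2.2, -1.9, 4.1]
grip_width: 0.0108
gripper_force: 29.8
```

Call:
drive_tool(steps=[[0.23,-0.06,0.14,0,0,0],[0.24,-0.06,0.12,0,0,0],[0.23,-0.07,0.13,0,0,0],[0.24,-0.06,0.12,0,0,0],[0.25,-0.06,0.11,0,0,0],[0.24,-0.07,0.11,0,0,0],[0.24,-0.07,0.11,0,0,0],[0.25,-0.06,0.11,0,0,0],[0.25,-0.07,0.1,0,0,0],[0.25,-0.07,0.1,0,0,0],[0,0,0,0,0,0],[0,0,0,0,0,0]])

```text
time_s: 14.02
ee_pos: [0.7097, 0.0945, 0.2335]
tcp_rot: [[0.26, 0.966, 0.004], [0.966, -0.26, -0.001], [0.0, 0.004, -1.0]]
contact_force: [-4.7, -0.5, 11.7]
grip_width: 0.0109
gripper_force: 31.6
```

```bash
cat > m.py <<'E'
from h import *
import sys
np.set_printoptions(precision=4,suppress=True)
n=sys.argv[1]
t=env.capture("scene");cv2.imwrite(f"pics/s{n}.png",cv2.resize(t["image"][90:310,190:400],None,fx=2.7,fy=2.7))
s=env.get_state();X=s["ee_pos"];print(s["time_s"],X,s["contact_force"],s["gripper_force"])
O=np.array([.6698,.1045]);u=np.array([.966,-.259])
f=lambda X:(print("cab x",(X[:2]-O)@u,"open",np.degrees(np.arctan2(X[2]-.082,.1-(X[:2]-O)@u))-9,"R",np.hypot(X[2]-.082,.1-(X[:2]-O)@u)))
f(X)
# compare picture with bar ends predicted at angles
for th in (35,40,45,55,60,65):
    a=np.radians(th+9);x=.1-.16*np.cos(a);pts=[]
    for y in(-.038,0,.038):
        pts.append(np.round((np.array(proj(t,[O[0]+u[0]*x-u[1]*y,O[1]+u[1]*x+u[0]*y,.082+.16*np.sin(a)]))-[190,90])*2.7))
    print(th,*pts)
print([ (q["conf"],q["uv"],(np.array(q["uv"])-[190,90])*2.7) for q in env.tip_of(t,"hood_handle")[:2]])
E
python3 m.py 60
```

```text
14.0667 [0.7097 0.0945 0.2335] [-5.0692 -0.3665 11.5207] 31.56263440847397
cab x 0.041116556536736126 open 59.755862940838796 R 0.1625076176499988
35 [346. 215.] [316. 194.] [287. 174.]
40 [358. 198.] [327. 177.] [299. 158.]
45 [371. 182.] [340. 162.] [311. 143.]
55 [399. 154.] [368. 134.] [338. 116.]
60 [414. 142.] [383. 122.] [353. 104.]
65 [430. 131.] [398. 112.] [368.  94.]
[(0.62, [329.2, 137.5], array([375.84, 128.25])), (0.25, [169.2, 284.3], array([-56.16, 524.61]))]
```

View pics/s60.png

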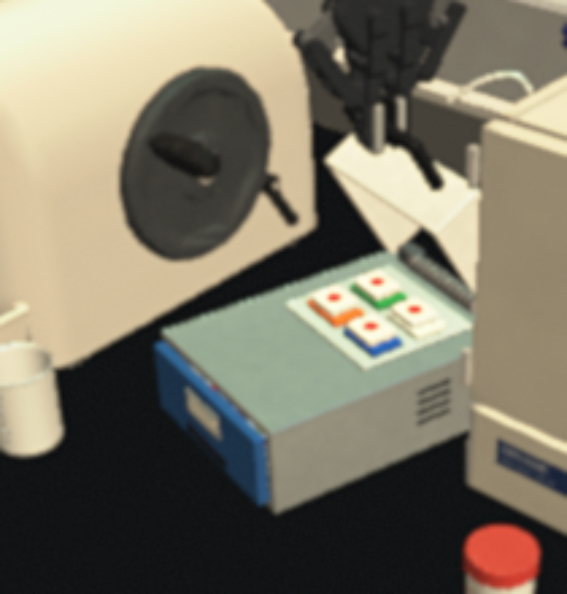

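The crop shows the hood held about 60° open (bar around (380–440,125–185)) and the drawer flush. Now I lower it along the same arc.

Call:
drive_tool(steps=[[-0.12,0.03,-0.01,0,0,0],[-0.25,0.07,-0.07,0,0,0],[-0.25,0.06,-0.08,0,0,0],[-0.24,0.07,-0.11,0,0,0],[-0.24,0.07,-0.12,0,0,0],[-0.25,0.06,-0.12,0,0,0],[-0.24,0.06,-0.13,0,0,0],[-0.23,0.07,-0.14,0,0,0],[-0.24,0.06,-0.13,0,0,0],[-0.23,0.06,-0.15,0,0,0],[-0.23,0.06,-0.14,0,0,0],[-0.23,0.07,-0.15,0,0,0],[-0.22,0.06,-0.16,0,0,0],[-0.22,0.06,-0.15,0,0,0],[-0.22,0.05,-0.17,0,0,0],[-0.22,0.06,-0.16,0,0,0],[-0.21,0.06,-0.17,0,0,0],[-0.22,0.06,-0.18,0,0,0],[-0.2,0.05,-0.17,0,0,0],[-0.21,0.06,-0.18,0,0,0]])

```text
time_s: 15.78
ee_pos: [0.6638, 0.1068, 0.2036]
tcp_rot: [[0.26, 0.966, -0.0], [0.966, -0.26, -0.0], [-0.0, -0.0, -1.0]]
contact_force: [-1.0, -5.1, 0.0]
grip_width: 0.0105
gripper_force: 30.6
```

Call:
drive_tool(steps=[[-0.12,0.03,-0.09,0,0,0],[0,0,0,0,0,0],[0,0,0,0,0,0],[0,0,0,0,0,0]])

```text
time_s: 16.12
ee_pos: [0.6626, 0.1071, 0.2026]
tcp_rot: [[0.26, 0.966, -0.001], [0.966, -0.26, -0.0], [-0.0, -0.0, -1.0]]
contact_force: [1.5, -5.8, -2.5]
grip_width: 0.0104
gripper_force: 30.5
```

```bash
python3 m.py 40; python3 - <<'E'
from h import *
np.set_printoptions(precision=4,suppress=True)
s=env.get_state();w=env.capture("wrist");cv2.imwrite("pics/w40.png",w["image"])
T=np.array(w["T_tool_cam"]);R=np.array(s["tcp_rot"]);w["xyz"]=s["ee_pos"]+R@T[:3,3];w["rotation"]=R@T[:3,:3]
O=np.array([.6698,.1045]);u=np.array([.966,-.259])
# predicted pixels of hood's front top edge ends (116 along, 39 up) per opening
for th in(34,37,40,43,46):
    a=np.radians(th);x=.1-.116*np.cos(a)+.039*np.sin(a);z=.082+.116*np.sin(a)+.039*np.cos(a)
    print(th,*[np.round(proj(w,[O[0]+u[0]*x-u[1]*y,O[1]+u[1]*x+u[0]*y,z])) for y in(-.07,.07)])
E
```

```text
16.1667 [0.6626 0.1072 0.2026] [ 1.192  -4.8689 -1.6784] 30.45287936925888
cab x -0.0076193688060515454 open 39.25382432481297 R 0.1616314479348851
35 [346. 215.] [316. 194.] [287. 174.]
40 [358. 198.] [327. 177.] [299. 158.]
45 [371. 182.] [340. 162.] [311. 143.]
55 [399. 154.] [368. 134.] [338. 116.]
60 [414. 142.] [383. 122.] [353. 104.]
65 [430. 131.] [398. 112.] [368.  94.]
[(0.71, [309.9, 156.7], array([323.73, 180.09])), (0.61, [266.2, 246.9], array([205.74, 423.63]))]
34 [381. 421.] [399. 145.]
37 [392. 427.] [414. 145.]
40 [404. 432.] [430. 146.]
43 [417. 438.] [447. 146.]
46 [430. 443.] [466. 146.]
```

View pics/w40.png

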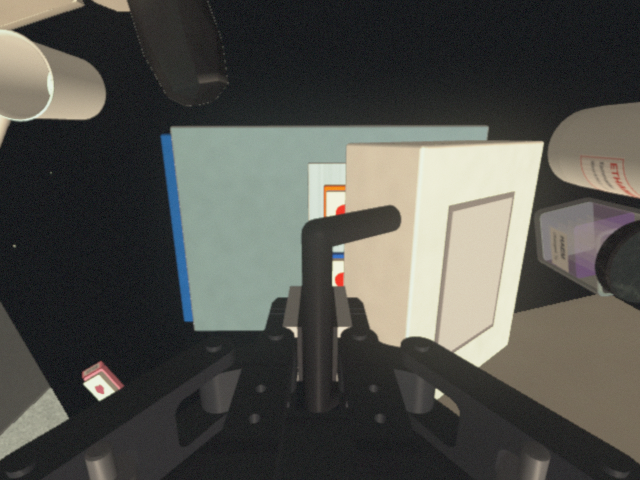

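View pics/s40.png

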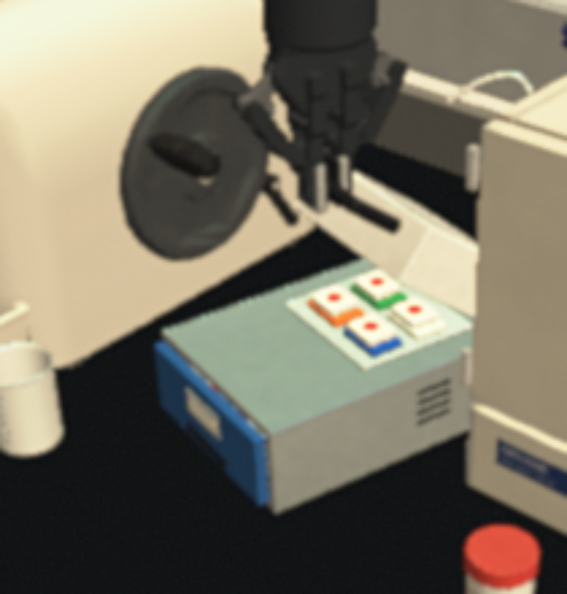

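Call:
drive_tool(steps=[[0.07,-0.02,0.07,0,0,0],[0.08,-0.02,0.07,0,0,0],[0,0,0,0,0,0],[0,0,0,0,0,0],[0,0,0,0,0,0],[0,0,0,0,0,0],[0,0,0,0,0,0],[0,0,0,0,0,0],[0,0,0,0,0,0],[0,0,0,0,0,0],[0,0,0,0,0,0],[0,0,0,0,0,0]])

```text
time_s: 17.27
ee_pos: [0.6641, 0.1068, 0.204]
tcp_rot: [[0.26, 0.966, -0.001], [0.966, -0.26, -0.0], [-0.001, -0.001, -1.0]]
contact_force: [0.9, -5.9, -1.5]
grip_width: 0.0108
gripper_force: 30.5
```

```bash
python3 m.py 41 | head -2; python3 -c "
from cell import env
print(env.job_done())"
```

```text
17.3167 [0.6641 0.1068 0.204 ] [ 1.5518 -4.562  -1.6589] 30.45854687690735
cab x -0.006088032211255169 open 39.97960021634387 R 0.16163881660784943
the job is handed in; nothing more can be done
None
```

The drawer is fully home, the hood was raised under control to about 60° and brought back down, and I handed the job in at about 17 s with it held still at about 40°.

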